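Finish the slat stack on the bench scale and hold its recessed button

TASK

Two pairs of wooden slats are stacked crosswise on the plate of the bench scale: lay the two loose slats from the bench across the upper pair as the third layer, directly above the lowest pair and lined up with it. Then take the long pin punch from its stand, reach its thin nose through the round hole in the scale's console and press the recessed button fully down to store the weight. Finish while still gripping the punch and holding the button down, with the stack standing as built and everything else left where it was.

Things in the scene. Friction and masses are not known exactly. Their poses are not given: they have to be found in the camera images.
- scale: bench scale, fixed, grey, 190 (x) x 300 (y) mm; origin at the centre of its underside, on the table. Steel weighing plate 165 x 165 mm, rigid, centred at (0, +60) mm, top 50 mm above the table. Console at its -y end: 180 (x) x 100 (y) mm, centred at (0, -98) mm, top 70 mm above the table, with a display, flat keys and one round hole
- plate_center (a point): centre of the weighing plate's top face; axes as the scale's
- hole_mouth (a point): centre of the mouth of the console's round hole, 16 mm across, vertical, through a 15 mm thick cover, on the half of the console nearer the robot (scale frame (-50, -98, 70) mm); z up. The button's face lies 20 mm below the mouth
- button (a joint): travel of the recessed round push button (13.6 mm across, off-white) under the hole: 0 up, 0.006 m fully down, moves straight down; spring, about 2 N to start, 6 N fully down; it springs back when let go
- low_slat_1: slat of the lowest layer on the plate, along the scale's x at 40 mm to +y of the plate centre, underside 50 mm above the table. 130 x 22 x 16 mm, 32 g; origin at the centre of its underside, x axis along its length, z up
- low_slat_2: slat of the lowest layer, along the scale's x at 40 mm to -y of the plate centre; same size, origin and axes as low_slat_1
- mid_slat_1: slat of the second layer, along the scale's y at 40 mm to +x of the plate centre, underside 66 mm and top 82 mm above the table; same size, origin and axes
- mid_slat_2: slat of the second layer, along the scale's y at 40 mm to -x of the plate centre; same size, origin and axes
- slat_a: loose wooden slat lying flat on the bench, left of the scale, 130 x 22 x 16 mm, 32 g; origin at the centre of its underside, x axis along its length, z up
- slat_b: the other loose slat lying flat on the bench, left of the scale; same size, origin and axes
- stand: fixed dark wooden stand 130 (x) x 50 (y) x 55 mm, right of the scale; origin at the centre of its underside. Two upright holes 10 mm across and 50 mm deep on its x axis at -35 and +35 mm; a punch stands in each (either way round)
- punch: long pin punch, steel, 140 mm long, 90 g, upright in the stand: thin round nose 7 mm across and 45 mm long, then a round shank 16 mm across and 95 mm long whose shoulder rests on the stand's top, so that the shank stands from 55 to 150 mm above the table. Origin at the nose's end, z axis along the punch towards the shank
- stub_punch: short stout punch in the stand's other hole, to be left there: nose 7 mm across, 20 mm long, shank 24 mm across and 55 mm long, top 110 mm above the table; origin at the nose's end, z up
- offcut: wood offcut 50 x 40 x 22 mm, to be left; origin at the centre of its underside
- jar: small glass jar, 64 mm across, 75 mm high, to be left; origin at the centre of its underside
- screw_box: cardboard box 70 x 100 x 40 mm, to be left; origin at the centre of its underside
- screwdriver: screwdriver, 200 mm, lying in front of the scale, to be left; origin under its middle
- tape_measure: black tape measure lying flat, 65 x 62 x 34 mm, to be left; origin at the centre of its underside
There are look-alikes about, which are no part of the job. Leave any blue or orange look-alike of the slat_b alone. Leave any blue look-alike of the slat_a alone.

How it is judged:
On the way, in this order (a step that is already met when the one before it is completed fails the run):
1. both loose slats lie released as the third layer of the stack (((y of slat_a in the frame of scale between 0.076 and 0.115 m and x of slat_a in the frame of scale between -0.022 and 0.022 m and z of slat_a in the frame of scale between 0.078 and 0.087 m and angle between the x axis of each of slat_a, slat_b and the x axis of scale, either way round below 0.2 rad and angle between each of slat_a, slat_b's own z axis and vertical below 0.1 rad and linear speed of each of slat_a, slat_b below 0.02 m/s and y of slat_b in the frame of scale between 0.005 and 0.044 m and x of slat_b in the frame of scale between -0.022 and 0.022 m and z of slat_b in the frame of scale between 0.078 and 0.087 m) or (y of slat_a in the frame of scale between 0.005 and 0.044 m and x of slat_a in the frame of scale between -0.022 and 0.022 m and z of slat_a in the frame of scale between 0.078 and 0.087 m and angle between the x axis of each of slat_a, slat_b and the x axis of scale, either way round below 0.2 rad and angle between each of slat_a, slat_b's own z axis and vertical below 0.1 rad and linear speed of each of slat_a, slat_b below 0.02 m/s and y of slat_b in the frame of scale between 0.076 and 0.115 m and x of slat_b in the frame of scale between -0.022 and 0.022 m and z of slat_b in the frame of scale between 0.078 and 0.087 m)) and distance of each of low_slat_1, low_slat_2, mid_slat_1, mid_slat_2 from where it was at the start of the episode below 0.015 m and contact force between the fingers and slat_a below 0.3 N and contact force between the fingers and slat_b below 0.3 N), for 0.2 s.
2. the gripped punch, through the hole, holds the button down (value of joint button above 0.0045 m and horizontal distance between punch and hole_mouth below 0.008 m and z of punch in the frame of hole_mouth between -0.035 and -0.0225 m and angle between punch's own z axis and vertical below 0.35 rad and contact force between the fingers and punch above 1.5 N), for 0.2 s.
At the end, for the whole second after the job is handed in: Gripped punch in the hole within 0.35 rad of upright, tip over 22.5 mm below the mouth, button down over 4.5 mm; loose slats flat on layer 2, along scale x within 0.2 rad, one each side of plate centre: 16-55 mm off in scale y, within 22 mm in x; lower slats moved < 15 mm (all of step 1 and all of step 2); the arm keeps its last pose, push and grip.
It fails at once if a bystander is moved by more than 30 mm (distance of any of stub_punch, offcut, jar, screw_box, screwdriver, tape_measure from where it was at the start of the episode above 0.03 m).
It also fails if it takes over 72 s, if anything falls off the work surface, if the arm or the gripper's body presses on something with over 40 N, if the wrist force passes 120 N, or if a joint passes its speed limit or range.

ROBOT

A 7-joint arm with a two-finger parallel gripper is mounted at the origin on the work surface. World frame = base frame: x ahead of the robot, y to its left, z up, the work surface at z = 0. Lengths are in m, angles in rad, forces in N, time in s.
With the tool pointing down it reaches from about 0.4 to 0.85 m from the base axis. Payload 4.5 kg.
Tool frame: the origin (TCP) lies midway between the tips of the shut fingers; the grasp point (between the pads) lies 19 mm behind it; z points along the fingers, y is the line along which they close (so a half turn about z gives the same grasp; the last joint's range is limited). The gripper opens to 88 mm and grips with 3 to 60 N. Pads are 18 mm wide; open, the fingers measure 123 mm over their backs; the gripper's body (75 mm by 187 mm) begins 45 mm behind the grasp point.
Start: joints at [-1.133, 0.689, -0.195, 1.565, 0.157, 0.902, -0.215], TCP at [0.246, 0.575, 0.239] pointing down, gripper open.
Joint ranges: [-3.01, 3.01], [-0.46, 2.08], [-1.47, 1.51], [0.13, 2.56], [-1, 4.14], [0.04, 2.09], [-2.66, 2.66]. Speed limits (rad/s): [2.57, 2.57, 3.14, 3.14, 3.14, 3.14, 3.14].

INTERFACE

Orientations are given as a unit quaternion [x, y, z, w].
In Python, from plant import r gives the robot as it stands.
- The arm moves only by the tool carry_out, never from a script. Its argument "plan" is a list of rows, each an object with "rot": the turn, a rotation vector about the tool's x, y, z in rad, a list of three; "xyz": the shift along the tool's x, y, z in m, a list of three; "grip": the closure in counts, from 0 (fully open) to 255 (shut). In form: [{"rot": [wx, wy, wz], "xyz": [dx, dy, dz], "grip": grip}, ...]. A call has 1 to 8 rows; each row is the pose to reach, as a shift and turn from the pose commanded when the call began, along the tool's axes at that moment; what a row does not reach only later rows make up. A row lasts 1/12 s, in which the tool goes at most 41.7 mm and 7.16 degrees, less where a joint would pass 70% of its speed; a pose out of reach is approached as far as the arm can. A call with a gripper value outside its range is refused whole. The fingers move at their own pace and stop on an object; "squeeze" is the grip in N (left out, the last holds). Time passes only in rows, so rows that repeat a pose let the fingers close. It gives the time, the measured TCP pose, the force, the opening and the grip force at its end, in the units of the state.
- r.get_state(): the state, without advancing time (a new reading comes with each control period).
- r.snapshot(name): name is "side" or "top" or "wrist"; returns the picture (400x640x3 uint8, red, green, blue); there is no depth.
- r.camera_params(name): a dict with "fx", "fy", "cx", "cy" (pixels), "position" and "attitude" of the camera in the world; the wrist camera has in their place "hand_eye" (4x4, takes a point from camera to tool coordinates, whose origin is the TCP and whose axes are the flange's). Camera axes: x right, y down, z forward; pixel columns grow to the right and rows downward; lengths in m; the calibration is good to about 2 mm. A picture is of the moment at which its call begins: read the wrist's pose just before it. camera_params takes no time and is no camera call.
- r.finish_job(): hands the job in; it is judged then, once.
The state is a dict: "clock": time; "q": joint angles; "qd": joint speeds; "joint_torque": joint torques, N m; "tool_pos": TCP position; "eef_rot": TCP orientation; "contact_force": force on the tool from outside, world axes, zero at the start; "moment": the same for the moment, N m; "opening": opening from 0.0 (shut) to 1.0 (fully open); "finger_force": force on a finger pad.
Only numpy, scipy, OpenCV 4.12 (cv2) and the standard library are available. Lean on these libraries where they do the work, as an engineer would, in place of code of your own. Each camera call takes 0.05 s, during which the arm holds its last target. There are 200 camera calls.

## Working session

There is one attempt and no reset: what is moved stays moved. The work goes in short steps, Python scripts to look and compute and a tool call to move; the robot and the scene stay as the last step left them, time stands still between calls to the robot, and variables do not carry over. Pictures are saved under pics/ and viewed, at most 10 in all, crops included, and the job is handed in when it is done.

Besides the shell and the picture viewer there is one more tool, called after "Emit:" in YAML: its name, and indented under it one key for each argument. carry_out: Moves the arm, as the interface text tells. Its arguments: {"type":"object","properties":{"plan":{"type":"array"},"squeeze":{"type":"number"}},"required":["plan"]}

```bash
ls; mkdir -p pics; python3 - <<'E'
from plant import r
import cv2
print(r.get_state())
for n in("top","side"):
    cv2.imwrite(f"pics/{n}0.png",r.snapshot(n)[:,:,::-1]); print(n,r.camera_params(n))
print(r.camera_params("wrist"))
E
```

```text
pics
{'clock': 0.0, 'q': array([-1.13321489,  0.68996272, -0.19449825,  1.56635403,  0.15730067,
        0.90248335, -0.21505619]), 'qd': array([-9.63395950e-05,  9.94122202e-04, -6.96090001e-04,  2.66971842e-04,
       -6.90121602e-04,  1.82505932e-03, -5.72673548e-04]), 'joint_torque': array([-7.25407881e-05, -5.27546668e+01, -1.26613721e+00, -1.53415740e+01,
       -5.25217212e-02,  6.67334738e-03,  1.78059345e-04]), 'tool_pos': array([0.24536649, 0.57413405, 0.23792023]), 'eef_rot': array([ 2.00464260e-01,  9.79700595e-01, -9.01576335e-04, -1.11541926e-04]), 'contact_force': array([ 0.01775261, -0.92808769,  0.63544291]), 'moment': array([0.01938391, 0.0217699 , 0.01436122]), 'finger_force': 0.0, 'opening': 1.0028031150098846}
top {'fx': 368.0568710703261, 'fy': 368.0568710703261, 'cx': 321.0132942078893, 'cy': 196.21176989674848, 'position': array([0.32796871, 0.01853427, 1.22524728]), 'attitude': array([-0.69955548,  0.71104883, -0.05239551,  0.04781637])}
side {'fx': 435.9864203462692, 'fy': 435.9864203462692, 'cx': 314.942452388714, 'cy': 198.44076864369848, 'position': array([-0.20857187, -0.65924134,  0.81542201]), 'attitude': array([ 0.82654828, -0.34268557,  0.17847427, -0.40930608])}
{'fx': 287.8612614040433, 'fy': 287.8612614040433, 'cx': 321.13648905330587, 'cy': 201.72952383108458, 'hand_eye': array([[ 6.86245062e-04, -9.47087955e-01, -3.20973418e-01,
         8.40539549e-02],
       [ 9.99999764e-01,  6.53931051e-04,  2.08474206e-04,
        -8.96398916e-04],
       [ 1.24510754e-05, -3.20973486e-01,  9.47088180e-01,
        -1.45256141e-01],
       [ 0.00000000e+00,  0.00000000e+00,  0.00000000e+00,
         1.00000000e+00]])}
```

View pics/top0.png

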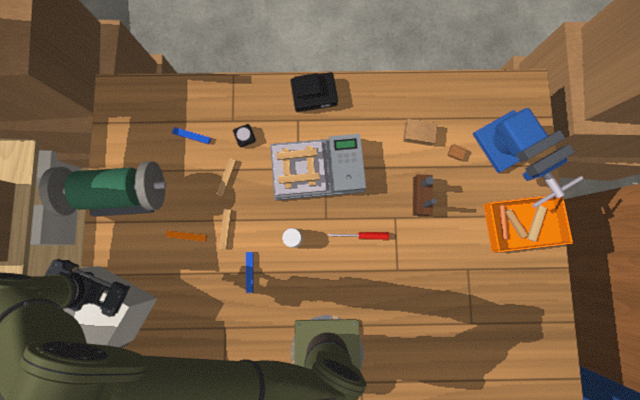

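View pics/side0.png

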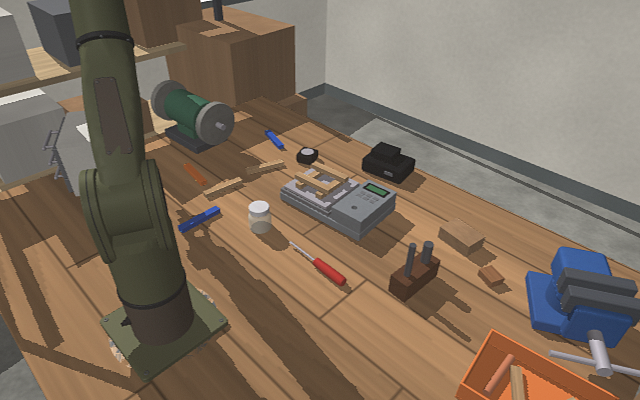

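The top view shows the slats near (228,177) and (225,229), the scale near (320,167) with its console to the right, and the stand near (424,195). The side view agrees: the punches stand at about (410,260) and (428,252).

```bash
cat > h.py <<'E'
import numpy as np, cv2
from plant import r
from scipy.spatial.transform import Rotation as R
def cam(name):
    p=r.camera_params(name)
    if name=="wrist":
        s=r.get_state(); T=np.eye(4); T[:3,:3]=R.from_quat(s["eef_rot"]).as_matrix(); T[:3,3]=s["tool_pos"]; T=T@p["hand_eye"]
        Rm,c=T[:3,:3],T[:3,3]
    else: Rm,c=R.from_quat(p["attitude"]).as_matrix(),np.array(p["position"])
    K=np.array([[p["fx"],0,p["cx"]],[0,p["fy"],p["cy"]],[0,0,1]])
    return K,Rm,c
def ray(C,uv,z):
    K,Rm,c=C; uv=np.atleast_2d(uv).astype(float)
    d=(Rm@np.linalg.inv(K)@np.c_[uv,np.ones(len(uv))].T).T
    return c+d*((z-c[2])/d[:,2])[:,None]
def proj(C,P):
    K,Rm,c=C; q=(K@Rm.T@(np.atleast_2d(P)-c).T).T
    return q[:,:2]/q[:,2:]
def to_tool(P):   # world point -> tool coordinates now
    s=r.get_state(); return R.from_quat(s["eef_rot"]).inv().apply(np.atleast_2d(P)-s["tool_pos"])
E
python3 - <<'E'
from h import *
C=cam("top"); S=cam("side")
print("tcp",proj(C,r.get_state()["tool_pos"]),proj(S,r.get_state()["tool_pos"]),"base",proj(C,[0,0,0]))
n=lambda a:np.round(a,3)
print("slats",n(ray(C,[[228,177],[225,229]],.016)))
print("mid",n(ray(C,[[299,168]],.082)),"console",n(ray(C,[[349,163]],.07)))
print("stand",n(ray(C,[[423,195]],.055)))
im=cv2.imread("pics/top0.png")[105:275,205:445]
cv2.imwrite("pics/c.png",cv2.resize(im,None,fx=3.3,fy=3.3,interpolation=cv2.INTER_CUBIC))
E
```

```text
tcp [[106.8418931  284.29317407]] [[122.99450911 110.7202325 ]] base [[326.53267643 353.18829308]]
slats [[0.57  0.319 0.016]
 [0.397 0.325 0.016]]
mid [[0.583 0.078 0.082]] console [[ 0.599 -0.082  0.07 ]]
stand [[ 0.494 -0.319  0.055]]
```

View pics/c.png

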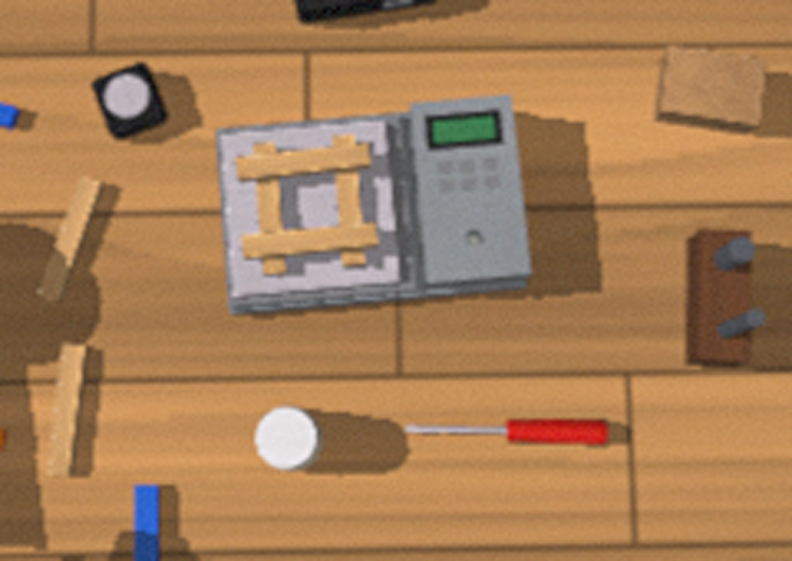

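The zoomed crop shows the loose slats at crop (72,238) and (68,409), the hole at (474,237), and the long thin punch in the near stand hole with its base at about (722,330). The stub punch is in the far stand hole at (735,250).

```bash
python3 - <<'E'
from h import *
C=cam("top")
f=lambda pts,z:ray(C,np.array(pts)/3.3+[205,105],z)
n=lambda a:np.round(a,4)
def ang(a,b): return np.degrees(np.arctan2(*(b-a)[[1,0]]))
A=f([[50,295],[94,180],[72,238]],.016);B=f([[61,473],[75,346],[68,409]],.016)
print("A",n(A),np.linalg.norm(A[1]-A[0]),ang(A[0],A[1])); print("B",n(B),np.linalg.norm(B[1]-B[0]),ang(B[0],B[1]))
M=f([[243,249],[378,234],[302,160],[310,240]],.082)
print("mid",n(M),np.linalg.norm(M[1]-M[0]),"x-yaw",ang(M[1],M[0])-90,np.linalg.norm(M[2]-M[3]),ang(M[3],M[2]),"ctr",n(M[2:].mean(0)))
print("hole",n(f([[474,237]],.07))); print("punch top",n(f([[757,317]],.15)),"stub",n(f([[740,248]],.11)))
s=r.get_state();print(R.from_quat(s["eef_rot"]).as_matrix().round(3))
E
```

```text
A [[0.512  0.3436 0.016 ]
 [0.6298 0.3014 0.016 ]
 [0.57   0.3227 0.016 ]] 0.12510994673092588 -19.690104247625314
B [[0.3346 0.3289 0.016 ]
 [0.4601 0.3175 0.016 ]
 [0.3974 0.3233 0.016 ]] 0.12597100036829825 -5.173881129042174
mid [[0.5435 0.1426 0.082 ]
 [0.5561 0.0133 0.082 ]
 [0.63   0.0856 0.082 ]
 [0.5513 0.0785 0.082 ]] 0.12990168139681593 x-yaw 5.559572190835738 0.07910875010922461 5.137688737599247 ctr [0.5906 0.082  0.082 ]
hole [[ 0.5541 -0.0797  0.07  ]]
punch top [[ 0.4617 -0.324   0.15  ]] stub [[ 0.5319 -0.3247  0.11  ]]
[[-0.92   0.393 -0.001]
 [ 0.393  0.92  -0.002]
 [-0.    -0.002 -1.   ]]
```

Emit:
carry_out:
  plan:
    - {"rot":[0,0,0],"xyz":[-0.035,-0.01,0],"grip":0}
    - {"rot":[0,0,0],"xyz":[-0.07,-0.02,0],"grip":0}
    - {"rot":[0,0,0],"xyz":[-0.105,-0.03,0],"grip":0}
    - {"rot":[0,0,0],"xyz":[-0.14,-0.04,0],"grip":0}
    - {"rot":[0,0,0],"xyz":[-0.175,-0.047,0],"grip":0}
    - {"rot":[0,0,-0.059],"xyz":[-0.2,-0.05,0],"grip":0}
    - {"rot":[0,0,-0.059],"xyz":[-0.2,-0.05,0],"grip":0}
  squeeze: 30

```text
clock: 0.68
tool_pos: [0.4168, 0.4443, 0.2381]
eef_rot: [0.176, 0.984, -0.002, 0.002]
contact_force: [1.3, -0.8, -0.2]
opening: 0.998
finger_force: 0.0
```

Emit:
carry_out:
  plan:
    - {"rot":[0,0,0],"xyz":[-0.035,-0.012,0.015],"grip":0}
    - {"rot":[0,0,0],"xyz":[-0.07,-0.024,0.03],"grip":0}
    - {"rot":[0,0,0],"xyz":[-0.105,-0.036,0.045],"grip":0}
    - {"rot":[0,0,0],"xyz":[-0.14,-0.048,0.06],"grip":0}
    - {"rot":[0,0,0],"xyz":[-0.17,-0.057,0.075],"grip":0}
    - {"rot":[0,0,0],"xyz":[-0.194,-0.063,0.09],"grip":0}
    - {"rot":[0,0,0],"xyz":[-0.194,-0.063,0.09],"grip":0}
    - {"rot":[0,0,0],"xyz":[-0.194,-0.063,0.09],"grip":0}

```text
clock: 1.35
tool_pos: [0.5713, 0.3236, 0.1471]
eef_rot: [0.173, 0.985, -0.001, -0.001]
contact_force: [-0.7, 1.0, 0.6]
opening: 1.001
finger_force: 0.0
```

```bash
cat >> h.py <<'E'
def look(f):
    C=cam("wrist"); im=r.snapshot("wrist")[:,:,::-1]; cv2.imwrite(f"pics/{f}.png",im); return C,im
E
python3 - <<'E'
from h import *
for _ in range(3): r.snapshot("top")   # settle
C,im=look("w1"); s=r.get_state(); print(s["tool_pos"],s["eef_rot"],s["clock"])
print(proj(C,[[.57,.323,.016],s["tool_pos"]]))
E
```

```text
[0.56972179 0.32773845 0.14949516] [ 1.70024694e-01  9.85439289e-01  9.77499348e-04 -2.37983021e-04] 1.55
[[317.47854723 194.09016817]
 [322.69587781 259.85426393]]
```

View pics/w1.png

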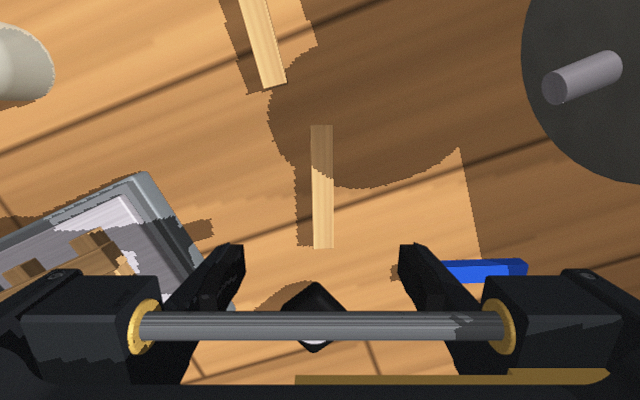

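The wrist view shows slat A upright in the image, running from (322,125) to (323,248), with the second slat's end at (275,88).

```bash
cat >> h.py <<'E'
def tool_pt(uv,depth):  # pixel -> tool coords on the plane tool z = depth
    p=r.camera_params("wrist"); H=np.array(p["hand_eye"])
    K=np.array([[p["fx"],0,p["cx"]],[0,p["fy"],p["cy"]],[0,0,1]])
    uv=np.atleast_2d(uv).astype(float); d=(H[:3,:3]@np.linalg.inv(K)@np.c_[uv,np.ones(len(uv))].T).T
    return H[:3,3]+d*((depth-H[2,3])/d[:,2])[:,None]
E
python3 - <<'E'
from h import *
P=[]
for _ in range(4): r.snapshot("side"); P.append(r.get_state()["tool_pos"])
print(np.mean(P,0),np.std(P,0)); h=np.mean(P,0)[2]
t=tool_pt([[322,127],[323,248],[311,187],[333,187]],h-.016); print(t.round(4),np.linalg.norm(t[0]-t[1]),t[:2].mean(0))
E
```

```text
[0.57028237 0.32691049 0.14948264] [0.00024224 0.00041656 0.00010155]
[[ 6.380e-02 -1.000e-04  1.335e-01]
 [-6.320e-02  1.200e-03  1.335e-01]
 [ 5.300e-03 -1.100e-02  1.335e-01]
 [ 5.300e-03  1.110e-02  1.335e-01]] 0.12698338660996775 [0.00030323 0.00058601 0.13348264]
```

Emit:
carry_out:
  plan:
    - {"rot":[0,0,0],"xyz":[0,0,0.035],"grip":60}
    - {"rot":[0,0,0],"xyz":[0,0,0.07],"grip":60}
    - {"rot":[0,0,0],"xyz":[0,0,0.1],"grip":60}
    - {"rot":[0,0,0],"xyz":[0,0,0.125],"grip":60}
    - {"rot":[0,0,0],"xyz":[0,0,0.14],"grip":60}
    - {"rot":[0,0,0],"xyz":[0,0,0.145],"grip":60}
    - {"rot":[0,0,0],"xyz":[0,0,0.145],"grip":60}
    - {"rot":[0,0,0],"xyz":[0,0,0.145],"grip":60}
  squeeze: 30

```text
clock: 2.42
tool_pos: [0.5719, 0.3261, 0.0049]
eef_rot: [0.172, 0.985, 0.001, 0.001]
contact_force: [-0.1, 0.1, 0.1]
opening: 0.766
finger_force: 0.0
```

Emit:
carry_out:
  plan:
    - {"rot":[0,0,0],"xyz":[0,0,0],"grip":255}
    - {"rot":[0,0,0],"xyz":[0,0,0],"grip":255}
    - {"rot":[0,0,0],"xyz":[0,0,0],"grip":255}
    - {"rot":[0,0,0],"xyz":[0,0,0],"grip":255}
    - {"rot":[0,0,0],"xyz":[0,0,0],"grip":255}
    - {"rot":[0,0,0],"xyz":[0,0,0],"grip":255}

```text
clock: 2.92
tool_pos: [0.5712, 0.3254, 0.004]
eef_rot: [0.172, 0.985, 0.0, 0.0]
contact_force: [0.6, 0.1, 0.9]
opening: 0.337
finger_force: 0.0
```

Emit:
carry_out:
  plan:
    - {"rot":[0,0,0],"xyz":[0,0,0],"grip":255}
    - {"rot":[0,0,0],"xyz":[0,0,0],"grip":255}
    - {"rot":[0,0,0],"xyz":[0,0,0],"grip":255}
    - {"rot":[0,0,0],"xyz":[0,0,0],"grip":255}
    - {"rot":[0,0,0],"xyz":[0,0,-0.03],"grip":255}
    - {"rot":[0,0,0],"xyz":[0,0,-0.07],"grip":255}
    - {"rot":[0,0,0],"xyz":[0,0,-0.11],"grip":255}
    - {"rot":[0,0,0],"xyz":[0,0,-0.15],"grip":255}

```text
clock: 3.58
tool_pos: [0.5706, 0.3249, 0.1549]
eef_rot: [0.171, 0.985, -0.0, -0.001]
contact_force: [0.7, 0.6, -0.6]
opening: 0.245
finger_force: 30.0
```

Emit:
carry_out:
  plan:
    - {"rot":[0,0,-0.05],"xyz":[-0.014,-0.032,0],"grip":255}
    - {"rot":[0,0,-0.11],"xyz":[-0.029,-0.064,0],"grip":255}
    - {"rot":[0,0,-0.17],"xyz":[-0.044,-0.097,0],"grip":255}
    - {"rot":[0,0,-0.23],"xyz":[-0.059,-0.13,0],"grip":255}
    - {"rot":[0,0,-0.29],"xyz":[-0.074,-0.163,0],"grip":255}
    - {"rot":[0,0,-0.35],"xyz":[-0.089,-0.196,0],"grip":255}
    - {"rot":[0,0,-0.4],"xyz":[-0.104,-0.228,0],"grip":255}
    - {"rot":[0,0,-0.44],"xyz":[-0.118,-0.259,0],"grip":255}

```text
clock: 4.25
tool_pos: [0.5944, 0.0393, 0.1536]
eef_rot: [-0.049, 0.999, -0.0, -0.0]
contact_force: [1.4, 0.9, 0.2]
opening: 0.248
finger_force: 30.0
```

```bash
python3 - <<'E'
from h import *
P=[]
for _ in range(5): r.snapshot("side"); P.append(r.get_state()["tool_pos"])
print(np.mean(P[1:],0),r.get_state()["eef_rot"])
C,im=look("w2"); print(proj(C,[[.6294,.0856,.082],[.5513,.0785,.082],[.5868,.1218,.082]]))
E
```

```text
[0.59461485 0.03766729 0.15332074] [-4.73925403e-02  9.98876195e-01  5.41809991e-04  3.19990582e-06]
[[368.50506507 257.06207996]
 [374.42499545 166.17743135]
 [420.66246307 214.35796249]]
```

View pics/w2.png

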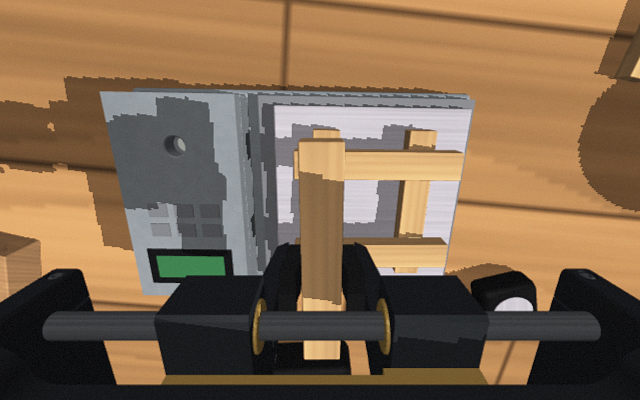

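The view shows slat A held along the scale's x axis. The near mid slat is centred at about (378,163), as predicted, and the hole is at (175,145).

Emit:
carry_out:
  plan:
    - {"rot":[0,0,0],"xyz":[0,0.0045,0.03],"grip":255}
    - {"rot":[0,0,0],"xyz":[0,0.0045,0.05],"grip":255}
    - {"rot":[0,0,0],"xyz":[0,0.0045,0.06],"grip":255}
    - {"rot":[0,0,0],"xyz":[0,0.0045,0.065],"grip":255}
    - {"rot":[0,0,0],"xyz":[0,0.0045,0.067],"grip":255}
    - {"rot":[0,0,0],"xyz":[0,0.0045,0.067],"grip":255}
    - {"rot":[0,0,0],"xyz":[0,0.0045,0.067],"grip":255}

```text
clock: 5.13
tool_pos: [0.5949, 0.0466, 0.0876]
eef_rot: [-0.048, 0.999, 0.0, 0.001]
contact_force: [0.8, -0.4, -0.3]
opening: 0.249
finger_force: 30.0
```

```bash
python3 - <<'E'
from h import *
P=[]
for _ in range(3): r.snapshot("side"); s=r.get_state();P.append(np.r_[s["tool_pos"],s["contact_force"]])
print(np.mean(P,0).round(4))
E
```

```text
[ 0.5949  0.0463  0.0877  0.1965 -0.1503 -0.6476]
```

Emit:
carry_out:
  plan:
    - {"rot":[0,0,0],"xyz":[0,0,0.0015],"grip":255}
    - {"rot":[0,0,0],"xyz":[0,0,0.0015],"grip":255}
    - {"rot":[0,0,0],"xyz":[0,0,0.0015],"grip":120}
    - {"rot":[0,0,0],"xyz":[0,0,0.0015],"grip":120}
    - {"rot":[0,0,0],"xyz":[0,0,0.0015],"grip":120}
    - {"rot":[0,0,0],"xyz":[0,0,0.0015],"grip":120}
    - {"rot":[0,0,0],"xyz":[0,0,0.0015],"grip":120}
    - {"rot":[0,0,0],"xyz":[0,0,-0.01],"grip":120}

```text
clock: 5.95
tool_pos: [0.5927, 0.0459, 0.0952]
eef_rot: [-0.048, 0.999, -0.0, -0.002]
contact_force: [-0.2, -0.9, -0.6]
opening: 0.533
finger_force: 0.0
```

Emit:
carry_out:
  plan:
    - {"rot":[0,0,0],"xyz":[0,0,-0.035],"grip":120}
    - {"rot":[0,0,0],"xyz":[0,0,-0.07],"grip":120}
    - {"rot":[0,0,0],"xyz":[0,0,-0.07],"grip":120}

```text
clock: 6.2
tool_pos: [0.5982, 0.0475, 0.1735]
eef_rot: [-0.047, 0.999, 0.001, 0.006]
contact_force: [1.4, 0.4, 1.1]
opening: 0.527
finger_force: 0.0
```

```bash
python3 - <<'E'
from h import *
P=[]
for _ in range(4): im=r.snapshot("top"); P.append(r.get_state()["tool_pos"])
s=r.get_state();print(np.mean(P,0),s["eef_rot"])
Rm=R.from_quat(s["eef_rot"]).as_matrix();print(Rm.round(3)[:2,:2],((np.array([.397,.323,.15])-np.mean(P,0))@Rm).round(4))
C,im=look("w3")
E
```

```text
[0.59495554 0.04628896 0.16833562] [-4.75921018e-02  9.98866654e-01 -1.97770610e-04 -6.00770950e-04]
[[-0.995 -0.095]
 [-0.095  0.995]] [0.1707 0.2943 0.0184]
```

View pics/w3.png

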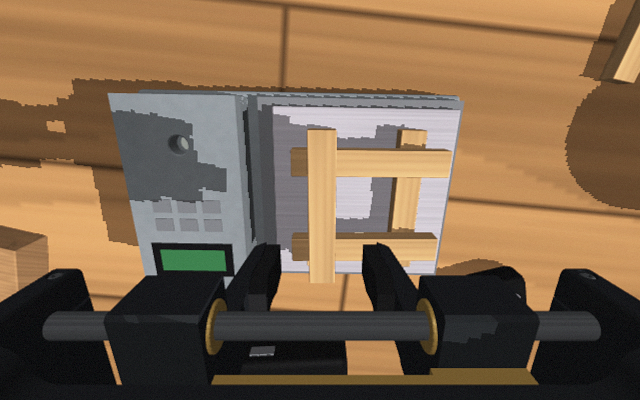

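Slat A lies flat across the mid pair, running from (321,130) to (321,282). The hole is at (179,143).

Emit:
carry_out:
  plan:
    - {"rot":[0,0,0.03],"xyz":[0.02,0.036,0],"grip":120}
    - {"rot":[0,0,0.06],"xyz":[0.041,0.071,0],"grip":120}
    - {"rot":[0,0,0.09],"xyz":[0.062,0.107,0],"grip":120}
    - {"rot":[0,0,0.12],"xyz":[0.083,0.143,0],"grip":120}
    - {"rot":[0,0,0.15],"xyz":[0.104,0.179,0],"grip":120}
    - {"rot":[0,0,0.18],"xyz":[0.125,0.215,0],"grip":120}
    - {"rot":[0,0,0.185],"xyz":[0.146,0.251,0.01],"grip":120}
    - {"rot":[0,0,0.185],"xyz":[0.163,0.281,0.018],"grip":100}

```text
clock: 7.12
tool_pos: [0.4028, 0.3122, 0.1478]
eef_rot: [0.044, 0.999, -0.0, -0.001]
contact_force: [0.1, 1.3, -0.5]
opening: 0.581
finger_force: 0.0
```

Emit:
carry_out:
  plan:
    - {"rot":[0,0,0],"xyz":[0.01,0.012,0],"grip":100}
    - {"rot":[0,0,0],"xyz":[0.01,0.012,0],"grip":100}

```text
clock: 7.28
tool_pos: [0.3921, 0.3275, 0.1475]
eef_rot: [0.04, 0.999, 0.001, -0.002]
contact_force: [0.4, -0.2, 0.1]
opening: 0.606
finger_force: 0.0
```

```bash
python3 - <<'E'
from h import *
# slat A as laid and hole, in the tool frame of w3 (TCP .595,.0463,.1683)
T=R.from_quat([-.0476,.99887,0,0]).as_matrix();t0=np.array([.595,.0463,.1683])
print("slatA",(t0+tool_pt([[321,130],[321,282]],.1683-.098)@T.T).round(4),"hole",(t0+tool_pt([[180,143]],.1683-.07)@T.T).round(4))
P=[]
for _ in range(4): r.snapshot("top"); P.append(r.get_state()["tool_pos"])
s=r.get_state();h=np.mean(P,0)[2];print(np.mean(P,0),s["eef_rot"])
C,im=look("w4"); print(proj(C,[.397,.323,.016]))
E
```

```text
slatA [[0.5289 0.0391 0.098 ]
 [0.6575 0.0515 0.098 ]] hole [[ 0.553  -0.0769  0.07  ]]
[0.39611808 0.32251182 0.14799022] [ 4.62218783e-02  9.98930649e-01 -1.04666310e-03  2.78678258e-05]
[[323.86375593 192.04837737]]
```

View pics/w4.png

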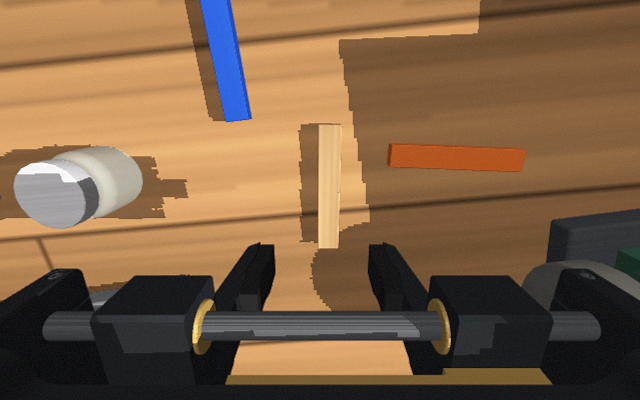

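Slat B runs from (330,126) to (329,248), about 8 px to the right of the tool axis. The jar, the blue slat and the orange slat are clear of the fingers.

Emit:
carry_out:
  plan:
    - {"rot":[0,0,0],"xyz":[0,0.008,0.035],"grip":100}
    - {"rot":[0,0,0],"xyz":[0,0.008,0.07],"grip":100}
    - {"rot":[0,0,0],"xyz":[0,0.008,0.1],"grip":100}
    - {"rot":[0,0,0],"xyz":[0,0.008,0.125],"grip":100}
    - {"rot":[0,0,0],"xyz":[0,0.008,0.139],"grip":100}
    - {"rot":[0,0,0],"xyz":[0,0.008,0.144],"grip":100}
    - {"rot":[0,0,0],"xyz":[0,0.008,0.144],"grip":100}
    - {"rot":[0,0,0],"xyz":[0,0.008,0.144],"grip":255}

```text
clock: 8.2
tool_pos: [0.3979, 0.3307, 0.0052]
eef_rot: [0.046, 0.999, 0.0, 0.0]
contact_force: [0.5, 0.1, 0.3]
opening: 0.555
finger_force: 0.0
```

Emit:
carry_out:
  plan:
    - {"rot":[0,0,0],"xyz":[0,0,0],"grip":255}
    - {"rot":[0,0,0],"xyz":[0,0,0],"grip":255}
    - {"rot":[0,0,0],"xyz":[0,0,0],"grip":255}
    - {"rot":[0,0,0],"xyz":[0,0,0],"grip":255}
    - {"rot":[0,0,0],"xyz":[0,0,0],"grip":255}
    - {"rot":[0,0,0],"xyz":[0,0,0],"grip":255}
    - {"rot":[0,0,0],"xyz":[0,0,0],"grip":255}

```text
clock: 8.78
tool_pos: [0.3974, 0.3314, 0.0054]
eef_rot: [0.045, 0.999, 0.0, 0.0]
contact_force: [0.1, -0.5, 6.7]
opening: 0.247
finger_force: 30.0
```

Emit:
carry_out:
  plan:
    - {"rot":[0,0,0],"xyz":[0,0,-0.03],"grip":255}
    - {"rot":[0,0,0],"xyz":[0,0,-0.07],"grip":255}
    - {"rot":[0,0,0],"xyz":[0,0,-0.11],"grip":255}
    - {"rot":[0,0,0],"xyz":[0,0,-0.15],"grip":255}
    - {"rot":[0,0,0],"xyz":[0,0,-0.16],"grip":255}
    - {"rot":[0,0,0],"xyz":[0,0,-0.16],"grip":255}

```text
clock: 9.28
tool_pos: [0.3985, 0.3326, 0.1677]
eef_rot: [0.045, 0.999, 0.003, 0.002]
contact_force: [0.3, -0.6, -0.7]
opening: 0.244
finger_force: 30.0
```

```bash
python3 - <<'E'
from h import *
P=[]
for _ in range(4): r.snapshot("top"); P.append(r.get_state()["tool_pos"])
s=r.get_state();print(np.mean(P,0),s["eef_rot"],s["opening"])
Rm=R.from_quat(s["eef_rot"]).as_matrix();print(((np.array([.587,.123,.155])-np.mean(P,0))@Rm).round(4), Rm[:2,0])
E
```

```text
[0.39677149 0.33071479 0.16403284] [ 0.044786    0.99899504 -0.00133611 -0.00115722] 0.24648232150547136
[-0.2081 -0.1898  0.0091] [-0.99598575  0.08948507]
```

Emit:
carry_out:
  plan:
    - {"rot":[0,0,-0.03],"xyz":[-0.026,-0.024,0],"grip":255}
    - {"rot":[0,0,-0.06],"xyz":[-0.052,-0.048,0],"grip":255}
    - {"rot":[0,0,-0.09],"xyz":[-0.078,-0.072,0],"grip":255}
    - {"rot":[0,0,-0.12],"xyz":[-0.104,-0.096,0],"grip":255}
    - {"rot":[0,0,-0.15],"xyz":[-0.13,-0.12,0],"grip":255}
    - {"rot":[0,0,-0.18],"xyz":[-0.156,-0.144,0],"grip":255}
    - {"rot":[0,0,-0.185],"xyz":[-0.182,-0.168,0],"grip":255}
    - {"rot":[0,0,-0.185],"xyz":[-0.208,-0.19,0.009],"grip":255}

```text
clock: 10.15
tool_pos: [0.588, 0.1214, 0.1544]
eef_rot: [-0.047, 0.999, -0.0, -0.001]
contact_force: [-0.2, -0.3, -0.5]
opening: 0.246
finger_force: 30.0
```

```bash
python3 - <<'E'
from h import *
P=[]
for _ in range(5): r.snapshot("side"); P.append(r.get_state()["tool_pos"])
s=r.get_state();m=np.mean(P[1:],0);print(m,s["eef_rot"])
Rm=R.from_quat(s["eef_rot"]).as_matrix();print(((np.array([.587,.123,.0875])-m)@Rm).round(4), Rm[:2,0])
E
```

```text
[0.58724348 0.12022706 0.15282789] [-4.80223234e-02  9.98844519e-01  2.55482039e-04 -1.84873383e-03]
[-0.0003  0.0027  0.0653] [-0.99538088 -0.09593461]
```

Emit:
carry_out:
  plan:
    - {"rot":[0,0,0],"xyz":[0,0.0025,0.03],"grip":255}
    - {"rot":[0,0,0],"xyz":[0,0.0025,0.05],"grip":255}
    - {"rot":[0,0,0],"xyz":[0,0.0025,0.06],"grip":255}
    - {"rot":[0,0,0],"xyz":[0,0.0025,0.064],"grip":255}
    - {"rot":[0,0,0],"xyz":[0,0.0025,0.066],"grip":255}
    - {"rot":[0,0,0],"xyz":[0,0.0025,0.066],"grip":255}
    - {"rot":[0,0,0],"xyz":[0,0.0025,0.066],"grip":255}

```text
clock: 10.98
tool_pos: [0.5875, 0.1264, 0.0906]
eef_rot: [-0.048, 0.999, 0.0, 0.001]
contact_force: [0.5, 0.9, -0.7]
opening: 0.244
finger_force: 30.0
```

```bash
python3 - <<'E'
from h import *
P=[]
for _ in range(3): r.snapshot("side"); s=r.get_state();P.append(np.r_[s["tool_pos"],s["contact_force"]])
print(np.mean(P,0).round(4))
E
```

```text
[ 0.5876  0.1261  0.0907 -0.0715  0.651  -0.4022]
```

Emit:
carry_out:
  plan:
    - {"rot":[0,0,0],"xyz":[0,0,0.002],"grip":255}
    - {"rot":[0,0,0],"xyz":[0,0,0.0035],"grip":255}
    - {"rot":[0,0,0],"xyz":[0,0,0.0035],"grip":255}
    - {"rot":[0,0,0],"xyz":[0,0,0.0035],"grip":255}

```text
clock: 11.47
tool_pos: [0.5874, 0.1259, 0.0874]
eef_rot: [-0.047, 0.999, 0.0, 0.001]
contact_force: [-2.9, -1.6, 8.8]
opening: 0.248
finger_force: 30.0
```

Emit:
carry_out:
  plan:
    - {"rot":[0,0,0],"xyz":[0,0,0],"grip":120}
    - {"rot":[0,0,0],"xyz":[0,0,0],"grip":120}
    - {"rot":[0,0,0],"xyz":[0,0,0],"grip":120}
    - {"rot":[0,0,0],"xyz":[0,0,0],"grip":120}
    - {"rot":[0,0,0],"xyz":[0,0,0],"grip":120}
    - {"rot":[0,0,0],"xyz":[0,0,-0.01],"grip":120}
    - {"rot":[0,0,0],"xyz":[0,0,-0.045],"grip":120}
    - {"rot":[0,0,0],"xyz":[0,0,-0.08],"grip":120}

```text
clock: 12.13
tool_pos: [0.5857, 0.1255, 0.1663]
eef_rot: [-0.048, 0.999, -0.0, -0.002]
contact_force: [0.8, 0.3, 0.1]
opening: 0.527
finger_force: 0.0
```

```bash
python3 - <<'E'
from h import *
P=[]
for _ in range(4): r.snapshot("top"); P.append(r.get_state()["tool_pos"])
s=r.get_state();m=np.mean(P[1:],0);print(m,s["eef_rot"])
look("w5"); Rm=R.from_quat(s["eef_rot"]).as_matrix()
print(((np.array([.46,-.324,.215])-m)@Rm).round(4), Rm[:2,0])
E
```

```text
[0.58897366 0.12670698 0.16972613] [-4.74938096e-02  9.98870748e-01  2.61309445e-04  1.22443999e-03]
[ 0.171  -0.4364 -0.0459] [-0.99548568 -0.09487971]
```

View pics/w5.png

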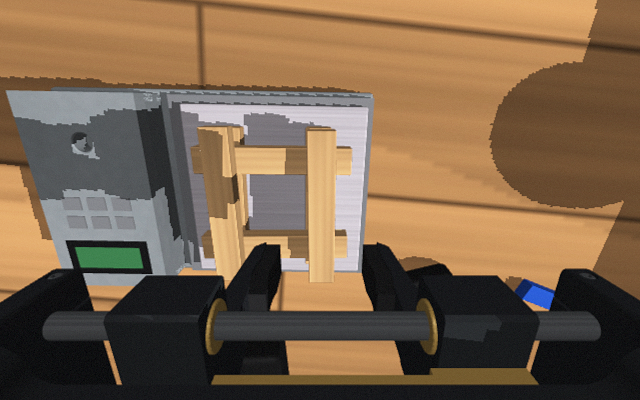

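Both slats lie flat and parallel across the mid pair, at about (320,205) and (220,200). Now the punch.

Emit:
carry_out:
  plan:
    - {"rot":[0,0,0],"xyz":[0.01,-0.025,-0.025],"grip":120}
    - {"rot":[0,0,0],"xyz":[0.02,-0.055,-0.046],"grip":120}
    - {"rot":[0,0,0],"xyz":[0.034,-0.09,-0.046],"grip":120}
    - {"rot":[0,0,0],"xyz":[0.048,-0.125,-0.046],"grip":120}
    - {"rot":[0,0,0],"xyz":[0.062,-0.16,-0.046],"grip":120}
    - {"rot":[0,0,0],"xyz":[0.076,-0.195,-0.046],"grip":120}
    - {"rot":[0,0,0],"xyz":[0.09,-0.23,-0.046],"grip":120}
    - {"rot":[0,0,0],"xyz":[0.1,-0.26,-0.046],"grip":120}

```text
clock: 13.05
tool_pos: [0.5094, -0.1453, 0.2107]
eef_rot: [-0.047, 0.999, -0.0, -0.002]
contact_force: [-0.5, -0.1, 0.1]
opening: 0.53
finger_force: 0.0
```

Emit:
carry_out:
  plan:
    - {"rot":[0,0,0],"xyz":[0.014,-0.035,0],"grip":60}
    - {"rot":[0,0,0],"xyz":[0.028,-0.07,0],"grip":60}
    - {"rot":[0,0,0],"xyz":[0.042,-0.105,0],"grip":60}
    - {"rot":[0,0,0],"xyz":[0.056,-0.14,0],"grip":60}
    - {"rot":[0,0,0],"xyz":[0.066,-0.166,0],"grip":60}
    - {"rot":[0,0,0],"xyz":[0.071,-0.176,0],"grip":60}
    - {"rot":[0,0,0],"xyz":[0.071,-0.176,0],"grip":60}

```text
clock: 13.63
tool_pos: [0.4556, -0.3274, 0.2106]
eef_rot: [-0.045, 0.999, 0.0, -0.002]
contact_force: [-0.6, -0.7, 0.0]
opening: 0.762
finger_force: 0.0
```

```bash
python3 - <<'E'
from h import *
P=[]
for _ in range(4): r.snapshot("top"); P.append(r.get_state()["tool_pos"])
s=r.get_state();m=np.mean(P[1:],0);print(m,s["eef_rot"])
C,im=look("w6"); print(proj(C,[[.46,-.324,.15],[.46,-.324,.055],[.532,-.3247,.11]]))
E
```

```text
[ 0.45888192 -0.32191377  0.21178163] [-4.96659870e-02  9.98765339e-01  1.02775181e-03  1.77810272e-04]
[[318.47563101 219.62236372]
 [319.06553208 186.45635394]
 [310.98074988 271.37683325]]
```

View pics/w6.png

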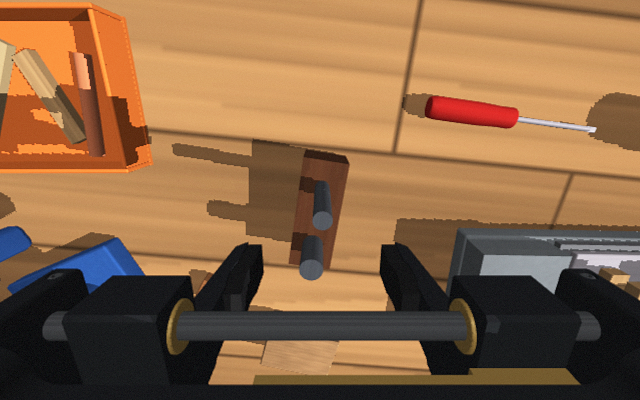

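The long punch's top is at (322,220), close to the predicted (318,220). The stub's top is at (311,268).

```bash
python3 - <<'E'
from h import *
print(tool_pt([[322,220],[314,220],[331,220]],.0618))
E
```

```text
[[-6.88767754e-04  6.29070923e-05  6.18000000e-02]
 [-6.93145497e-04 -6.14651788e-03  6.18000000e-02]
 [-6.83842806e-04  7.04849011e-03  6.18000000e-02]]
```

Emit:
carry_out:
  plan:
    - {"rot":[0,0,0],"xyz":[0,0,0.03],"grip":60}
    - {"rot":[0,0,0],"xyz":[0,0,0.055],"grip":60}
    - {"rot":[0,0,0],"xyz":[0,0,0.08],"grip":60}
    - {"rot":[0,0,0],"xyz":[0,0,0.1],"grip":60}
    - {"rot":[0,0,0],"xyz":[0,0,0.112],"grip":60}
    - {"rot":[0,0,0],"xyz":[0,0,0.115],"grip":60}
    - {"rot":[0,0,0],"xyz":[0,0,0.115],"grip":60}
    - {"rot":[0,0,0],"xyz":[0,0,0.115],"grip":255}
  squeeze: 20

```text
clock: 14.55
tool_pos: [0.4592, -0.3237, 0.0979]
eef_rot: [-0.048, 0.999, -0.0, 0.001]
contact_force: [-0.1, -0.9, 0.3]
opening: 0.715
finger_force: 0.0
```

Emit:
carry_out:
  plan:
    - {"rot":[0,0,0],"xyz":[0,0,0],"grip":255}
    - {"rot":[0,0,0],"xyz":[0,0,0],"grip":255}
    - {"rot":[0,0,0],"xyz":[0,0,0],"grip":255}
    - {"rot":[0,0,0],"xyz":[0,0,0],"grip":255}
    - {"rot":[0,0,0],"xyz":[0,0,0],"grip":255}
    - {"rot":[0,0,0],"xyz":[0,0,0],"grip":255}
    - {"rot":[0,0,0],"xyz":[0,0,0],"grip":255}
    - {"rot":[0,0,0],"xyz":[0,0,0],"grip":255}
  squeeze: 20

```text
clock: 15.22
tool_pos: [0.4581, -0.3231, 0.0971]
eef_rot: [-0.048, 0.999, 0.001, -0.0]
contact_force: [-0.8, 3.1, 1.8]
opening: 0.179
finger_force: 19.9
```

Emit:
carry_out:
  plan:
    - {"rot":[0,0,0],"xyz":[0,0,0],"grip":255}
    - {"rot":[0,0,0],"xyz":[0,0,0],"grip":255}
  squeeze: 50

```text
clock: 15.38
tool_pos: [0.4581, -0.3231, 0.0971]
eef_rot: [-0.048, 0.999, 0.001, -0.0]
contact_force: [-1.5, 5.2, 2.9]
opening: 0.166
finger_force: 49.9
```

```bash
python3 - <<'E'
from h import *
P=[]
for _ in range(4): r.snapshot("top"); s=r.get_state();P.append(np.r_[s["tool_pos"],s["contact_force"]])
print(np.mean(P,0).round(4),s["opening"]*88,s["finger_force"],s["eef_rot"])
E
```

```text
[ 0.4581 -0.3231  0.0971 -0.8504  5.0177  3.4565] 14.974904501036836 49.89272788167 [-4.80477788e-02  9.98844638e-01  8.65520167e-04 -2.27738641e-04]
```

Emit:
carry_out:
  plan:
    - {"rot":[0,0,0],"xyz":[0,0.001,-0.015],"grip":255}
    - {"rot":[0,0,0],"xyz":[0,0.001,-0.035],"grip":255}
    - {"rot":[0,0,0],"xyz":[0,0.001,-0.06],"grip":255}
    - {"rot":[0,0,0],"xyz":[0,0.001,-0.09],"grip":255}
    - {"rot":[0,0,0],"xyz":[0,0.001,-0.12],"grip":255}
    - {"rot":[0,0,0],"xyz":[0,0.001,-0.133],"grip":255}
    - {"rot":[0,0,0],"xyz":[0,0.001,-0.133],"grip":255}

```text
clock: 16.17
tool_pos: [0.4599, -0.3257, 0.2334]
eef_rot: [-0.047, 0.999, -0.003, 0.003]
contact_force: [0.5, 0.1, -0.7]
opening: 0.167
finger_force: 49.9
```

Emit:
carry_out:
  plan:
    - {"rot":[0,0,0],"xyz":[-0.015,0.029,0],"grip":255}
    - {"rot":[0,0,0],"xyz":[-0.031,0.061,0],"grip":255}
    - {"rot":[0,0,0],"xyz":[-0.047,0.093,0],"grip":255}
    - {"rot":[0,0,0],"xyz":[-0.063,0.125,0],"grip":255}
    - {"rot":[0,0,0],"xyz":[-0.08,0.157,0],"grip":255}
    - {"rot":[0,0,0],"xyz":[-0.096,0.19,0],"grip":255}
    - {"rot":[0,0,0],"xyz":[-0.111,0.218,0],"grip":255}
    - {"rot":[0,0,0],"xyz":[-0.119,0.233,0],"grip":255}

```text
clock: 16.83
tool_pos: [0.5555, -0.0758, 0.2291]
eef_rot: [-0.05, 0.999, 0.001, 0.0]
contact_force: [-0.5, -0.2, -0.9]
opening: 0.166
finger_force: 49.9
```

Emit:
carry_out:
  plan:
    - {"rot":[0,0,0],"xyz":[0,0,0.02],"grip":255}
    - {"rot":[0,0,0],"xyz":[0,0,0.04],"grip":255}
    - {"rot":[0,0,0],"xyz":[0,0,0.04],"grip":255}
    - {"rot":[0,0,0],"xyz":[0,0,0.04],"grip":255}

```text
clock: 17.17
tool_pos: [0.5532, -0.081, 0.1885]
eef_rot: [-0.047, 0.999, -0.0, -0.002]
contact_force: [0.2, -0.9, -0.8]
opening: 0.169
finger_force: 49.9
```

```bash
python3 - <<'E'
from h import *
P=[]
for _ in range(5): r.snapshot("top"); P.append(r.get_state()["tool_pos"])
m=np.mean(P[1:],0);s=r.get_state();print(m,s["eef_rot"],s["opening"])
C,im=look("w7"); print(proj(C,[[.554,-.079,.07],m-[0,0,.087],m-[0,0,.042]]))
c=im[150:270,240:400]; cv2.imwrite("pics/w7c.png",cv2.resize(c,None,fx=5,fy=5,interpolation=cv2.INTER_CUBIC))
E
```

```text
[ 0.55492599 -0.0807022   0.19082781] [-4.72483461e-02  9.98882751e-01 -1.36488188e-04  9.08063329e-04] 0.16754550399182083
[[323.53915011 195.03492912]
 [321.75657144 207.72056213]
 [321.8600811  229.39228774]]
```

View pics/w7c.png

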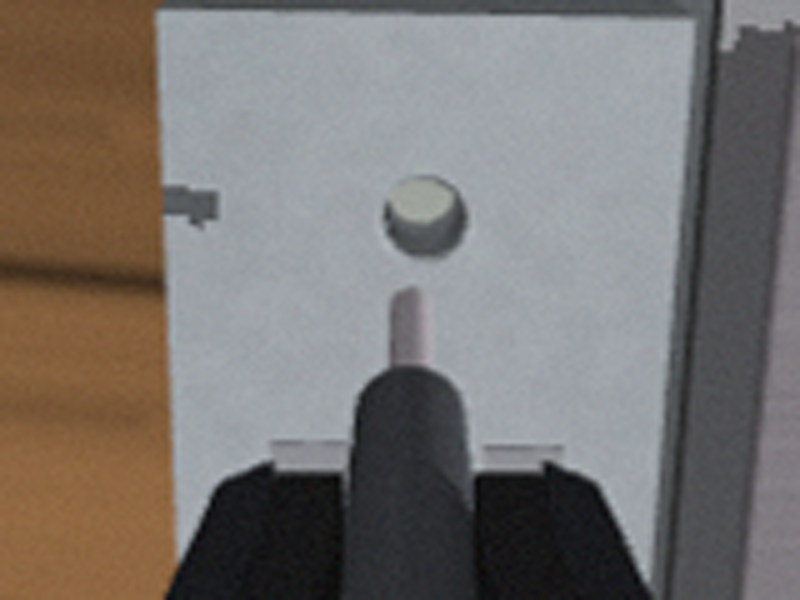

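The crop shows the punch tip at crop (411,293), which is image (322.2,208.6), matching the prediction. The hole is at crop (426,216), image (325.2,193.2).

```bash
python3 - <<'E'
from h import *
print(tool_pt([[325.2,193.2],[317.2,193.2],[333.2,193.2]],.1208),tool_pt([[322.2,208.6]],.087))
E
```

```text
[[ 0.00299129  0.00331187  0.1208    ]
 [ 0.00298588 -0.00441764  0.1208    ]
 [ 0.0029967   0.01104136  0.1208    ]] [[-0.0004883   0.00030304  0.087     ]]
```

Emit:
carry_out:
  plan:
    - {"rot":[0,0,0],"xyz":[0.003,0.003,0.01],"grip":255}
    - {"rot":[0,0,0],"xyz":[0.003,0.003,0.02],"grip":255}
    - {"rot":[0,0,0],"xyz":[0.003,0.003,0.028],"grip":255}
    - {"rot":[0,0,0],"xyz":[0.003,0.003,0.034],"grip":255}
    - {"rot":[0,0,0],"xyz":[0.003,0.003,0.04],"grip":255}
    - {"rot":[0,0,0],"xyz":[0.003,0.003,0.045],"grip":255}
    - {"rot":[0,0,0],"xyz":[0.003,0.003,0.045],"grip":255}

```text
clock: 18.05
tool_pos: [0.5506, -0.0776, 0.1441]
eef_rot: [-0.048, 0.999, 0.0, -0.001]
contact_force: [-0.4, -0.7, -0.9]
opening: 0.169
finger_force: 49.9
```

```bash
cat > st.py <<'E'
from h import *
P=[]
for _ in range(5): r.snapshot("top"); s=r.get_state();P.append(np.r_[s["tool_pos"],s["contact_force"]])
print(np.mean(P[1:],0).round(4),s["opening"],s["finger_force"],s["clock"])
E
python3 st.py
```

```text
[ 0.5514 -0.0775  0.1454  0.7824 -0.0191 -1.0184] 0.1670614923544009 49.93278695270419 18.3
```

Emit:
carry_out:
  plan:
    - {"rot":[0,0,0],"xyz":[0,0,0.005],"grip":255}
    - {"rot":[0,0,0],"xyz":[0,0,0.009],"grip":255}
    - {"rot":[0,0,0],"xyz":[0,0,0.012],"grip":255}
    - {"rot":[0,0,0],"xyz":[0,0,0.0145],"grip":255}
    - {"rot":[0,0,0],"xyz":[0,0,0.0145],"grip":255}

```text
clock: 18.72
tool_pos: [0.5516, -0.0774, 0.131]
eef_rot: [-0.048, 0.999, -0.0, 0.0]
contact_force: [-0.3, -0.8, 4.2]
opening: 0.171
finger_force: 49.9
```

```bash
python3 st.py
```

```text
[ 0.5515 -0.0775  0.131  -0.4338  0.0692  4.8931] 0.16875157897759763 49.9345962703228 18.9667
```

Emit:
carry_out:
  plan:
    - {"rot":[0,0,0],"xyz":[0,0,0.001],"grip":255}
    - {"rot":[0,0,0],"xyz":[0,0,0.002],"grip":255}
    - {"rot":[0,0,0],"xyz":[0,0,0.002],"grip":255}
    - {"rot":[0,0,0],"xyz":[0,0,0.002],"grip":255}

```text
clock: 19.3
tool_pos: [0.552, -0.0774, 0.1306]
eef_rot: [-0.048, 0.999, -0.0, 0.001]
contact_force: [-2.5, -0.1, 18.0]
opening: 0.167
finger_force: 49.9
```

```bash
python3 st.py
```

```text
[ 0.552  -0.0774  0.1306 -2.5563 -0.0213 17.794 ] 0.16966700665863335 49.93579125031829 19.55
```

```bash
python3 -c "
from plant import r
print(r.finish_job())"
```

```text
the job is handed in; nothing more can be done
None
```

I handed the job in: both loose slats lie across the upper pair as the third layer, and the gripped punch is holding the button against its stop at about 18 N. I last saw the stack before fetching the punch, and the hand-in returned no verdict.

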